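Open-circuit check of an insulation tester: selector to the fourth click, then TEST

TASK

Check the insulation tester before use: with a fingertip, push the pointer of its black rotary selector clockwise (seen from above), counting the clicks, until it rests on the fourth position after OFF (OFF is the red dot), without gripping or forcing it. Only then press the yellow TEST button fully down, hold it for two seconds and let it come up again; TEST must never be pressed on another setting. Leave the selector on the fourth click, and do not move the sample jar, the rubber disc or the cutters.

Things in the scene. Friction and masses are not known exactly. Their poses are not given: they have to be found in the camera images.
- tester: Insulation tester, fixed: teal case 215 x 270 mm (own x, y), lid off. Origin: centre of underside, on the bench. Own z up, own x from the operator's edge (carry handle) to the far edge (display), own y to the operator's left. Grey panel faces up at 100 mm; rim round it 8 mm higher. Selector axis at own (-20, +50) mm, TEST button at own (-28, -78) mm. The rest of the panel is nearly flat.
- selector (a joint): Selector angle, rad, growing clockwise from above. 0 = OFF: pointer along the tester's own +y, at the red dot. Seven positions pi/6 apart, to pi; fourth after OFF = 2.094. Starts at rest on OFF, 1 or 2. A detent holds each within about 0.03: some 0.08 N m to leave it (2 to 3 N near the pointer's end), easing to nothing half way (15 degrees), then it snaps by itself into the next. Stays where left.
- selector_axis (a point): On the selector's axis at the pointer's top, 129 mm above the bench; own x runs along the pointer to its pointing end. Black knob: round skirt, radius 30 mm, top 20 mm below this point; hub, radius 11 mm; across it a straight bar (pointer) 12 mm wide, upright sides from skirt to this height, reaching 34 mm from the axis at the pointing end (white line), 24 mm at the tail.
- selector_tip (a point): Middle of the pointer's end face (white line), 34 mm from the selector's axis, 119 mm above the bench.
- test_button (a joint): Travel of the yellow TEST button, m: 0 up, 0.006 fully down. Spring: starts to move at about 1.8 N, fully down at 6 N, comes up by itself when let go.
- test_button_top (a point): Centre of the top face of the yellow TEST button (30 mm across), 122 mm above the bench when up, 10 mm above its black collar (46 mm across); moves down with it.
- sample_jar: Loose closed jar, pale with a blue cap, 58 mm across, 75 mm high, standing to the left of the tester. Origin: centre of its underside.
- rubber_disc: Loose brown moulded rubber test disc, 29 mm across, 12.5 mm thick, lying to the left of the tester. Origin: centre of its underside.
- cutters: Loose side cutters with one orange and one yellow handle, 133 mm long (own x), 50 mm wide, 12 mm high, lying to the right of the tester. Origin: middle of its underside. Farther right, beside the work (about y = -0.6 m), stands a fixed durometer stand 310 mm high: keep clear of it.
Not all that is in view belongs to the job. Leave any brown, green or turquoise look-alike of the sample_jar alone.

How it is judged:
By the outcome, as a careful person would: the job done as asked, in the order asked, and still so for the second after the job is handed in, with the robot touching nothing.
It also fails if it takes over 48 s, if anything falls off the work surface, if the arm or the gripper's body presses on something with over 40 N, if the wrist force passes 120 N, or if a joint passes its speed limit or range.

ROBOT

A 6-joint arm with a two-finger parallel gripper is mounted at the origin on the work surface. World frame = base frame: x ahead of the robot, y to its left, z up, the work surface at z = 0. Lengths are in mm, angles in rad, forces in N, time in s.
With the tool pointing down it reaches from about 300 to 775 mm from the base axis. Payload 14.6 kg.
Tool frame: the origin (TCP) lies midway between the tips of the shut fingers; the grasp point (between the pads) lies 19 mm behind it; y points along the fingers, z is the direction in which the jaws open and shut, and the axes are right-handed (so a half turn about y gives the same grasp; the last joint's range is limited). The gripper opens to 94 mm and grips with 3 to 60 N. Pads are 16 mm wide; open, the fingers measure 119 mm over their backs; the gripper's body (75 mm by 177 mm) begins 78 mm behind the grasp point.
Start: joints at [1.272, 0.3, 1.521, -0, 1.321, -0.067], TCP at [126.349, 535.28, 205.446] pointing down, gripper open.
Joint ranges: [-3.03, 3.03], [-0.79, 2.21], [0.23, 2.52], [-1.04, 4.18], [0, 3.07], [-2.55, 2.55]. Speed limits (rad/s): [2.22, 2.22, 2.57, 3.14, 3.14, 3.14].

INTERFACE

Orientations are given as [roll, pitch, yaw] about the fixed x, y, z axes, in that order (R = Rz(yaw) Ry(pitch) Rx(roll)).
In Python, from cell import manip gives the robot as it stands.
- The arm moves only by the tool play_rows, never from a script. Its argument "series" is a list of rows, each a list of 3 entries, a list of its own where there are three numbers: the shift along the tool's x, y, z in m, then the turn about the tool's y in rad, then the closure, from 0 (fully open) to 1 (shut). In form: [[[dx, dy, dz], twist, grip], ...]. A call has 1 to 20 rows; each row is the pose to reach, as a shift and turn from the pose measured when the call began, along the tool's axes at that moment; what a row does not reach only later rows make up. A row lasts 1/10 s, in which the tool goes at most 50 mm and 8.59 degrees, less where a joint would pass 70% of its speed; a pose out of reach is approached as far as the arm can. A call with a gripper value outside its range is refused whole. The fingers move at their own pace and stop on an object; "squeeze" is the grip in N (left out, the last holds). Time passes only in rows, so rows that repeat a pose let the fingers close. It gives the time, the measured TCP pose, the force and the opening at its end, in the units of the state.
- manip.read_state(): the state, without advancing time (a new reading comes with each control period).
- manip.camera(name): name is "scene" or "top"; returns the picture (480x640x3 uint8, red, green, blue); there is no depth.
- manip.camera_params(name): a dict with "K" (3x3 intrinsics, pixels), "rvec" (rotation vector, rad) and "tvec" (3), from world to camera coordinates, as OpenCV has them. Camera axes: x right, y down, z forward; pixel columns grow to the right and rows downward; lengths in mm; the calibration is good to about 2 mm. A picture is of the moment at which its call begins. camera_params takes no time and is no camera call.
- manip.sign_off(): hands the job in, once; it reports no verdict.
The state is a dict: "clock": time; "joints": joint angles; "qd": joint speeds; "effort": joint torques, N m; "eef_pos": TCP position; "eef_rot": TCP orientation; "wrist_force": force on the tool from outside, world axes, zero at the start; "moment": the same for the moment, N m; "finger_gap": finger opening in mm.
Only numpy, scipy, OpenCV 4.12 (cv2) and the standard library are available. Lean on these libraries where they do the work, as an engineer would, in place of code of your own. Each camera call takes 0.05 s, during which the arm holds its last target. There are 200 camera calls.

## Working session

There is one attempt and no reset: what is moved stays moved. The work goes in short steps, Python scripts to look and compute and a tool call to move; the robot and the scene stay as the last step left them, time stands still between calls to the robot, and variables do not carry over. Pictures are saved under pics/ and viewed, about 8 in all and at most 12, crops included, and the job is handed in when it is done.

Besides the shell and the picture viewer there is one more tool, called after ">>>" as name([rows], argument=value, ...), one row to a line, values as JSON. play_rows: Moves the arm, as the interface text tells. Its arguments: {"type":"object","properties":{"series":{"type":"array","items":{"type":"array"}},"squeeze":{"type":"number"}},"required":["series"]}

```bash
mkdir -p pics; ls; python3 - <<'E'
from cell import manip
import cv2
print(manip.read_state())
for n in("scene","top"):
    im=manip.camera(n); cv2.imwrite(f"pics/{n}0.png",im[:,:,::-1]); print(n,manip.camera_params(n))
E
```

```text
pics
{'clock': 0.0, 'joints': array([ 1.27242476e+00,  3.00460413e-01,  1.52161458e+00,  2.66869688e-05,
        1.32069253e+00, -6.66062078e-02]), 'qd': array([-0.00030756,  0.0003835 ,  0.00074209, -0.0002491 ,  0.00214373,
        0.00200783]), 'effort': array([ 8.45207651e-04, -5.31811273e+01, -3.52728724e+01,  7.08086975e-02,
        2.44824355e-02, -6.69562291e-05]), 'eef_pos': array([126.25127155, 535.03142599, 204.87802271]), 'eef_rot': array([-1.57196687e+00,  1.03987355e-04, -2.31772043e-01]), 'wrist_force': array([ 0.26335101, -0.70944527, -0.20625229]), 'moment': array([ 0.02693885, -0.06146777,  0.01897605]), 'finger_gap': 93.90172194499567}
scene {'K': array([[503.77552381,   0.        , 320.58451212],
       [  0.        , 503.77552381, 249.13866652],
       [  0.        ,   0.        ,   1.        ]]), 'rvec': array([ 0.90315441,  2.625603  , -0.95982764]), 'tvec': array([ 415.30294346, -292.06566436, 1251.11064987])}
top {'K': array([[587.77873455,   0.        , 321.97942818],
       [  0.        , 587.77873455, 243.96791935],
       [  0.        ,   0.        ,   1.        ]]), 'rvec': array([ 2.18266824, -2.21797864,  0.04116753]), 'tvec': array([ 114.84351792,  585.29520661, 1211.62021574])}
```

View pics/top0.png

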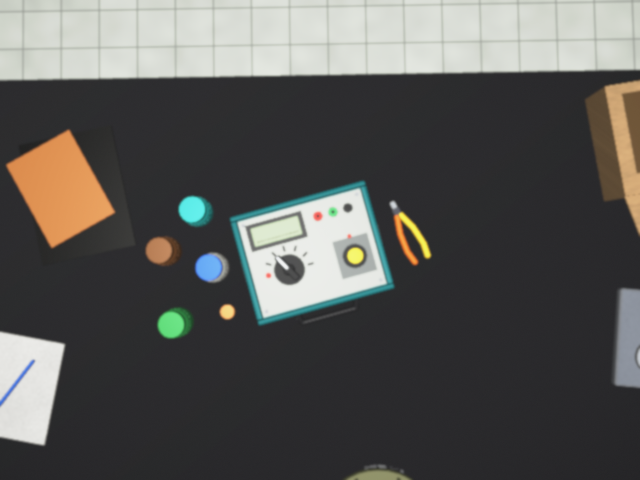

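View pics/scene0.png

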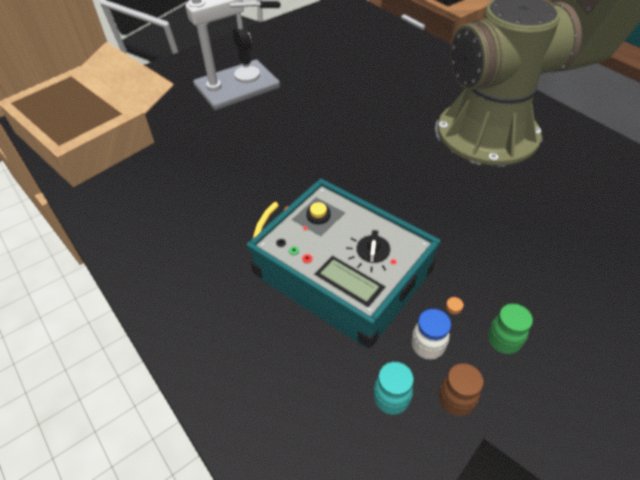

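The top view shows the tester with rim corners near (232,218), (364,182), (393,288) and (260,324), the selector at (290,269) with its pointer towards (276,255), the red dot at (268,275), and TEST at (355,256). The blue-capped jar is at (210,267), the disc at (227,312) and the cutters at (410,235). The scene view agrees.

Next I fit the tester pose in both views and enlarge the knob.

```bash
cat > h.py <<'E'
import numpy as np, cv2
from cell import manip
def cam(n):
    p=manip.camera_params(n); return p["K"],p["rvec"],p["tvec"]
def proj(n,P):
    K,r,t=cam(n); return cv2.projectPoints(np.float64(P).reshape(-1,1,3),r,t,K,None)[0].reshape(-1,2)
def back(n,uv,z):
    K,r,t=cam(n); R=cv2.Rodrigues(r)[0]; c=-R.T@t
    d=R.T@np.linalg.inv(K)@np.array([*uv,1.]); return c+d*(z-c[2])/d[2]
def cen(im,mask_fn,box):
    x0,y0,x1,y1=box; s=im[y0:y1,x0:x1].astype(float); m=mask_fn(s[...,0],s[...,1],s[...,2])
    y,x=np.nonzero(m); return np.array([x.mean()+x0,y.mean()+y0]),len(x)
E
python3 - <<'E'
from h import *
from scipy.optimize import least_squares
t=cv2.imread("pics/top0.png")[:,:,::-1]; s=cv2.imread("pics/scene0.png")[:,:,::-1]
yel=lambda r,g,b:(r>170)&(g>170)&(b<120)
red=lambda r,g,b:(r>170)&(g<130)&(b<130)
bt=cen(t,yel,(335,240,375,275)); bs=cen(s,yel,(300,195,340,225))
rt=cen(t,red,(260,268,276,284)); rs=cen(s,red,(385,254,402,270))
print(bt,bs,rt,rs)
# tester corners top (teal hull)
hsv=cv2.cvtColor(t,cv2.COLOR_RGB2HSV); m=cv2.inRange(hsv,(80,90,40),(105,255,255)); m[:,:220]=0;m[:,410:]=0
c=max(cv2.findContours(m,0,1)[0],key=cv2.contourArea); print(cv2.minAreaRect(c))
box=cv2.boxPoints(cv2.minAreaRect(c)); print(box)
B1=back("top",bt[0],122); B2=back("scene",bs[0],122)
R1=back("top",rt[0],101); R2=back("scene",rs[0],101); print(B1,B2,R1,R2)
print([back("top",b,108) for b in box])
im=cv2.resize(t[170:335,220:440],None,fx=3.4,fy=3.4,interpolation=cv2.INTER_CUBIC); cv2.imwrite("pics/crop1.png",im[:,:,::-1])
E
```

```text
(array([354.72058824, 255.32843137]), 204) (array([317.80745342, 208.26086957]), 161) (array([268., 275.]), 5) (array([393.10526316, 261.42105263]), 19)
((311.2721862792969, 252.47996520996094), (113.90922546386719, 142.97535705566406), 74.47589111328125)
[[227.14897 216.7364 ]
 [364.9083  178.46994]
 [395.3954  288.2235 ]
 [257.63608 326.49   ]]
[560.1927258   43.64670175 122.        ] [562.22700434  44.64446932 122.        ] [525.40333382 210.16370948 101.        ] [526.38062946 210.02960567 101.        ]
[array([638.54630235, 286.6287588 , 108.        ]), array([708.11764439,  20.59246685, 108.        ]), array([496.36108583, -33.67056396, 108.        ]), array([427.73060277, 230.48460173, 108.        ])]
```

View pics/crop1.png

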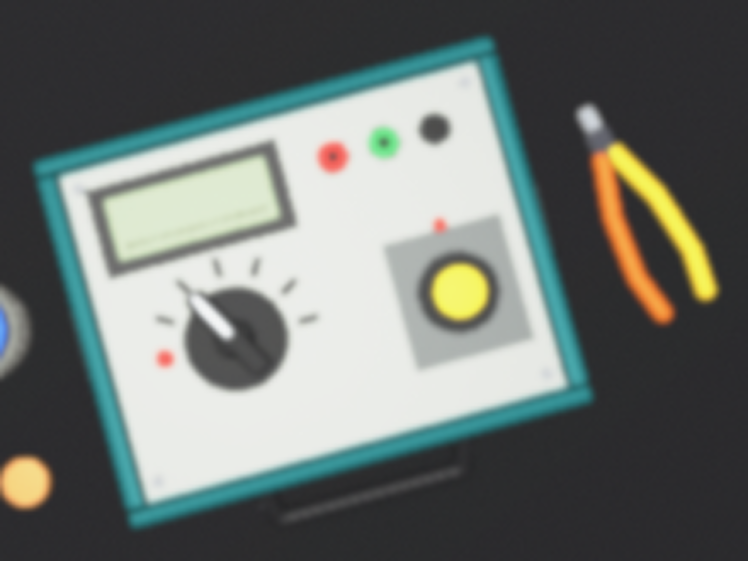

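The pointer (white line) sits on the second mark after OFF: crop (190,293) from the axis at (237,338), with the dot at (165,358). So two clicks remain. 

The tester fit is centre (567.7, 126.0) and yaw 14.75°, and it predicts TEST within 2 mm. Next: approach with the fingers shut and tool x along the push direction.

```bash
cat >> h.py <<'E'
from scipy.spatial.transform import Rotation as Ro
yaw=np.radians(14.75); C=np.array([567.7,126.0])
def own(x,y): c,s=np.cos(yaw),np.sin(yaw); return C+[c*x-s*y,s*x+c*y]
AX=own(-20,50); BT=own(-28,-78)
def finger(phi,r=28,off=14):
    """TCP xy and yaw(deg) for a finger face flush with a pointer at phi deg"""
    a=yaw+np.pi/2-np.radians(phi); u=np.array([np.cos(a),np.sin(a)]); n=np.array([-u[1],u[0]])
    return AX+r*u+off*n, np.degrees(a)-90
def rel(xy,z,yawdeg=None):
    s=manip.read_state(); R=Ro.from_euler("xyz",s["eef_rot"]).as_matrix()
    d=R.T@(np.array([*xy,z])-s["eef_pos"])/1000
    y0=np.degrees(np.arctan2(R[1,0],R[0,0]))
    return d.round(4), 0 if yawdeg is None else round(float(np.radians(y0-yawdeg)),3)
E
python3 - <<'E'
from h import *
print(AX,BT, proj("top",[[*AX,129]]),proj("scene",[[*AX,129]]))
p,y=finger(40); print(p,y,rel(p,160,y))
E
```

```text
[535.62898381 169.26025798] [560.48166567  43.44156221] [[288.29465498 269.39945841]] [[374.31905104 239.23285349]]
[534.91053649 200.55696441] -25.250000000000014 (array([ 0.4746,  0.0452, -0.2317]), 0.209)
```

>>> play_rows([
  [[0.04, 0, -0.02], 0.02, 1],
  [[0.08, 0, -0.04], 0.04, 1],
  [[0.12, 0, -0.06], 0.06, 1],
  [[0.16, 0, -0.08], 0.08, 1],
  [[0.2, 0, -0.1], 0.1, 1],
  [[0.24, 0, -0.12], 0.12, 1],
  [[0.28, 0, -0.14], 0.14, 1],
  [[0.32, 0, -0.16], 0.15, 1],
  [[0.36, 0, -0.18], 0.16, 1],
  [[0.4, 0.01, -0.2], 0.18, 1],
  [[0.44, 0.02, -0.215], 0.2, 1],
  [[0.475, 0.03, -0.232], 0.21, 1],
  [[0.475, 0.045, -0.232], 0.21, 1],
  [[0.475, 0.045, -0.232], 0.21, 1],
  [[0.475, 0.045, -0.232], 0.21, 1],
  [[0.475, 0.045, -0.232], 0.21, 1],
], squeeze=10)

```text
clock: 1.7
eef_pos: [535.1, 200.8, 161.1]
eef_rot: [-1.571, -0.001, -0.441]
wrist_force: [-0.4, 1.0, 0.8]
finger_gap: 0.7
```

```bash
python3 - <<'E'
from h import *
s=manip.read_state(); print(s["clock"],s["eef_pos"],s["wrist_force"],s["finger_gap"])
a=manip.camera("scene");b=manip.camera("top")
im=np.hstack([cv2.resize(x,(400,400),interpolation=cv2.INTER_CUBIC) for x in (a[130:330,250:450],b[150:350,200:400])]); cv2.imwrite("pics/c2.png",im[:,:,::-1])
print(proj("scene",[s["eef_pos"]]),proj("top",[s["eef_pos"]]))
for ph in(40,): p,y=finger(ph); print(p,y,rel(p,116,y))
E
```

```text
1.7 [535.10665445 200.76859816 161.07631919] [-0.3515669   0.98538375  0.76178464] 0.7014690469518267
[[388.68077303 237.62076101]] [[269.97972614 270.02751615]]
[534.91053649 200.55696441] -25.250000000000014 (array([-0.0002,  0.0451, -0.0002]), -0.0)
```

View pics/c2.png

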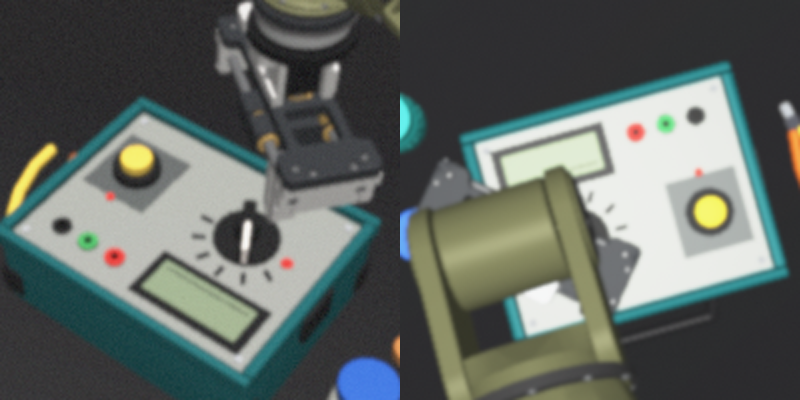

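The pointer is still on mark 2. The shut fingertip is at crop-left (277,215), beside the knob. The plate at (330,190) looks low, so I enlarge it before descending.

```bash
python3 - <<'E'
from h import *
a=manip.camera("scene"); im=cv2.resize(a[125:275,330:480],(750,600),interpolation=cv2.INTER_CUBIC); cv2.imwrite("pics/c3.png",im[:,:,::-1])
s=manip.read_state(); R=Ro.from_euler("xyz",s["eef_rot"]).as_matrix()
for off in ([0,0,0],[8,0,0],[-8,0,0],[0,0,12],[0,0,-12],[0,-97,88],[0,-97,-88],[0,-97,0],[0,-19,0]):
    p=proj("scene",[s["eef_pos"]+R@np.array(off,float)])[0]; print(off,((p-[330,125])*[5,4]).round())
E
```

```text
[0, 0, 0] [293. 451.]
[8, 0, 0] [269. 454.]
[-8, 0, 0] [316. 447.]
[0, 0, 12] [304. 472.]
[0, 0, -12] [282. 429.]
[0, -97, 88] [419. 453.]
[0, -97, -88] [237. 128.]
[0, -97, 0] [321. 278.]
[0, -19, 0] [298. 419.]
```

View pics/c3.png

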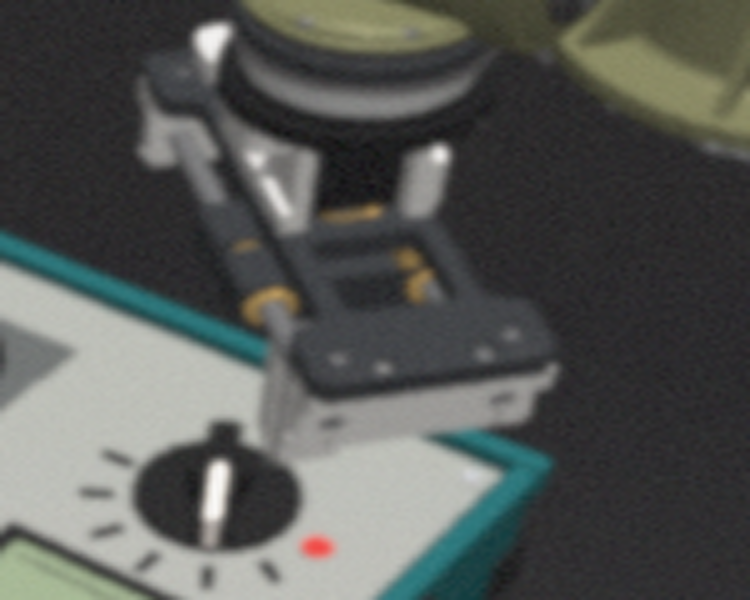

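The plate is the near end of the gripper body, about 97 mm above the tip, so it clears. Lowering to z ≈ 116, then pushing along the arc.

>>> play_rows([
  [[0, 0.015, 0], 0, 1],
  [[0, 0.03, 0], 0, 1],
  [[0, 0.04, 0], 0, 1],
  [[0, 0.045, 0], 0, 1],
  [[0, 0.045, 0], 0, 1],
])

```text
clock: 2.35
eef_pos: [535.0, 200.7, 115.7]
eef_rot: [-1.571, -0.001, -0.441]
wrist_force: [0.5, 1.0, -0.4]
finger_gap: 0.4
```

```bash
python3 - <<'E'
from h import *
s=manip.read_state(); print(s["clock"],s["eef_pos"],s["wrist_force"],s["joints"])
for ph in range(45,121,3): p,y=finger(ph); d,t=rel(p,115.5,y); print(ph,d.tolist(),t)
E
```

```text
2.35 [535.04742997 200.68174215 115.68011998] [ 0.53907899  1.01769249 -0.42648434] [ 2.95132268e-01  4.33909567e-01  1.55677399e+00 -8.99598566e-04
  1.15095308e+00 -8.34558818e-01]
45 [0.0024, 0.0002, 0.0009] 0.087
48 [0.004, 0.0002, 0.0015] 0.14
51 [0.0055, 0.0002, 0.002] 0.192
54 [0.0071, 0.0002, 0.0024] 0.244
57 [0.0087, 0.0002, 0.0027] 0.297
60 [0.0104, 0.0002, 0.0029] 0.349
63 [0.012, 0.0002, 0.0031] 0.401
66 [0.0136, 0.0002, 0.0031] 0.454
69 [0.0153, 0.0002, 0.0031] 0.506
72 [0.0169, 0.0002, 0.003] 0.558
75 [0.0185, 0.0002, 0.0028] 0.611
78 [0.0201, 0.0002, 0.0025] 0.663
81 [0.0217, 0.0002, 0.0021] 0.716
84 [0.0233, 0.0002, 0.0017] 0.768
87 [0.0249, 0.0002, 0.0012] 0.82
90 [0.0264, 0.0002, 0.0006] 0.873
93 [0.0279, 0.0002, -0.0001] 0.925
96 [0.0293, 0.0002, -0.0009] 0.977
99 [0.0307, 0.0002, -0.0017] 1.03
102 [0.0321, 0.0002, -0.0027] 1.082
105 [0.0334, 0.0002, -0.0036] 1.134
108 [0.0346, 0.0002, -0.0047] 1.187
111 [0.0358, 0.0002, -0.0058] 1.239
114 [0.037, 0.0002, -0.007] 1.292
117 [0.0381, 0.0002, -0.0082] 1.344
120 [0.0391, 0.0002, -0.0095] 1.396
```

>>> play_rows([
  [[0.0024, 0, 0.0009], 0.087, 1],
  [[0.0055, 0, 0.002], 0.192, 1],
  [[0.0071, 0, 0.0024], 0.244, 1],
  [[0.0087, 0, 0.0027], 0.297, 1],
  [[0.0104, 0, 0.0029], 0.349, 1],
  [[0.012, 0, 0.0031], 0.401, 1],
  [[0.0136, 0, 0.0031], 0.454, 1],
  [[0.0153, 0, 0.0031], 0.506, 1],
  [[0.0169, 0, 0.003], 0.558, 1],
  [[0.0185, 0, 0.0028], 0.611, 1],
  [[0.0201, 0, 0.0025], 0.663, 1],
  [[0.0217, 0, 0.0021], 0.716, 1],
  [[0.0217, 0, 0.0021], 0.716, 1],
  [[0.0217, 0, 0.0021], 0.716, 1],
])

```text
clock: 3.75
eef_pos: [555.7, 193.4, 116.2]
eef_rot: [-1.57, -0.001, -1.155]
wrist_force: [-0.2, -0.7, -0.1]
finger_gap: 0.5
```

```bash
python3 - <<'E'
from h import *
s=manip.read_state(); print(s["clock"],s["eef_pos"],s["wrist_force"],finger(81))
a=manip.camera("scene"); im=cv2.resize(a[175:300,320:445],(600,600),interpolation=cv2.INTER_CUBIC); cv2.imwrite("pics/c4.png",im[:,:,::-1])
for ph in range(0,181,30):
    q=yaw+np.pi/2-np.radians(ph); p=proj("scene",[[*(AX+34*np.array([np.cos(q),np.sin(q)])),125]])[0]; print(ph,((p-[320,175])*4.8).round())
E
```

```text
3.75 [555.74106686 193.39661469 116.18851278] [-0.20635682 -0.67662694 -0.13207534] (array([555.61925157, 193.35152601]), np.float64(-66.25))
0 [341. 359.]
30 [303. 383.]
60 [254. 389.]
90 [206. 375.]
120 [174. 344.]
150 [165. 307.]
180 [182. 273.]
```

View pics/c4.png

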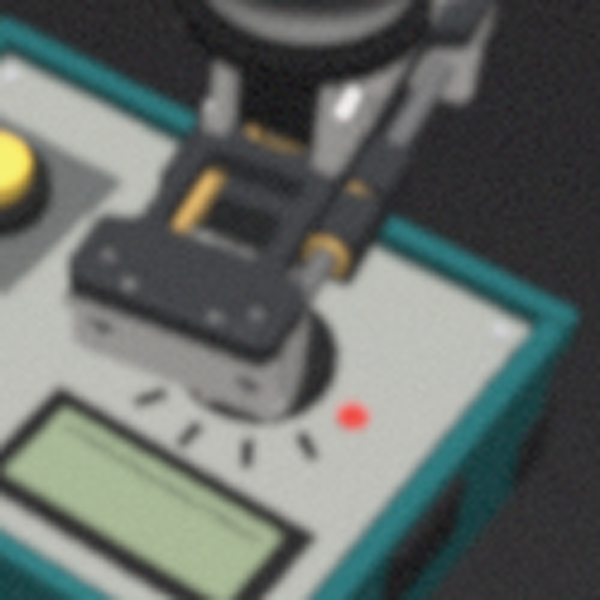

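The gripper body hides the pointer. Only a dark tip at crop (205,400) shows, consistent with 90°, and the force has dropped, so it seems to have snapped. Now the second click, to finger angle 111°.

```bash
python3 - <<'E'
from h import *
for ph in range(84,115,3): p,y=finger(ph); d,t=rel(p,116,y); print(ph,d.tolist(),t)
E
```

```text
84 [0.0015, 0.0001, 0.0006] 0.053
87 [0.003, 0.0001, 0.0012] 0.106
90 [0.0046, 0.0001, 0.0018] 0.158
93 [0.0061, 0.0001, 0.0022] 0.21
96 [0.0077, 0.0001, 0.0026] 0.263
99 [0.0094, 0.0001, 0.0029] 0.315
102 [0.011, 0.0001, 0.0031] 0.367
105 [0.0126, 0.0001, 0.0032] 0.42
108 [0.0143, 0.0001, 0.0032] 0.472
111 [0.0159, 0.0001, 0.0032] 0.525
114 [0.0175, 0.0001, 0.003] 0.577
```

>>> play_rows([
  [[0.0015, 0, 0.0006], 0.053, 1],
  [[0.003, 0, 0.0012], 0.106, 1],
  [[0.0046, 0, 0.0018], 0.158, 1],
  [[0.0061, 0, 0.0022], 0.21, 1],
  [[0.0077, 0, 0.0026], 0.263, 1],
  [[0.0094, 0, 0.0029], 0.315, 1],
])

```text
clock: 4.4
eef_pos: [562.0, 186.6, 116.3]
eef_rot: [-1.57, 0.0, -1.471]
wrist_force: [-0.9, 3.1, -0.3]
finger_gap: 0.4
```

```bash
python3 - <<'E'
from h import *
s=manip.read_state(); print(s["eef_pos"],s["wrist_force"],s["moment"],finger(99))
for ph in range(102,115,3): p,y=finger(ph); d,t=rel(p,116,y); print(ph,d.tolist(),t)
E
```

```text
[561.98698682 186.55885999 116.33494001] [-0.91311043  3.06911626 -0.33808728] [ 0.53922969  0.21976103 -0.05344516] (array([562.08546946, 185.99508296]), np.float64(-84.25))
102 [0.0021, 0.0003, 0.0007] 0.052
105 [0.0036, 0.0003, 0.0014] 0.104
108 [0.0051, 0.0003, 0.0019] 0.157
111 [0.0067, 0.0003, 0.0023] 0.209
114 [0.0083, 0.0003, 0.0027] 0.261
```

The 3 N reaction in +y confirms contact while leaving the third detent. Continuing to 111°, then backing off.

>>> play_rows([
  [[0.0021, 0, 0.0007], 0.052, 1],
  [[0.0036, 0, 0.0014], 0.104, 1],
  [[0.0051, 0, 0.0019], 0.157, 1],
  [[0.0067, 0, 0.0023], 0.209, 1],
  [[0.0067, 0, 0.0023], 0.209, 1],
  [[0.0067, 0, 0.0023], 0.209, 1],
])

```text
clock: 5.0
eef_pos: [564.9, 180.2, 116.4]
eef_rot: [-1.57, 0.0, -1.678]
wrist_force: [0.3, 0.3, -0.2]
finger_gap: 0.4
```

```bash
python3 - <<'E'
from h import *
s=manip.read_state(); print(s["eef_pos"],s["wrist_force"],s["joints"],finger(111))
print(rel(BT,180))
E
```

```text
[564.94434781 180.15153698 116.43122163] [ 0.2656431   0.33844755 -0.18352932] [2.46885029e-01 4.77218510e-01 1.49106697e+00 1.01562967e-04
 1.17248425e+00 3.53972852e-01] (array([564.98669753, 180.12877422]), np.float64(-96.25))
(array([ 0.1364, -0.0636,  0.0102]), 0)
```

>>> play_rows([
  [[-0.008, 0, 0], 0.209, 1],
  [[-0.008, -0.02, 0], 0.209, 1],
  [[-0.008, -0.045, 0], 0.209, 1],
  [[0, -0.064, 0], 0.2, 1],
  [[0.035, -0.064, 0.002], 0.15, 1],
  [[0.07, -0.064, 0.005], 0.1, 1],
  [[0.105, -0.064, 0.008], 0.05, 1],
  [[0.136, -0.064, 0.01], 0, 1],
  [[0.136, -0.064, 0.01], 0, 1],
  [[0.136, -0.064, 0.01], 0, 1],
])

```text
clock: 6.0
eef_pos: [560.3, 43.8, 180.5]
eef_rot: [-1.57, 0.001, -1.678]
wrist_force: [-0.1, 1.0, -0.4]
finger_gap: 0.2
```

```bash
python3 - <<'E'
from h import *
s=manip.read_state(); print(s["clock"],s["eef_pos"],s["wrist_force"],rel(BT,126))
a=manip.camera("scene");b=manip.camera("top")
im=np.hstack([cv2.resize(x,(400,400),interpolation=cv2.INTER_CUBIC) for x in (a[180:290,290:400],b[220:320,230:330])]); cv2.imwrite("pics/c5.png",im[:,:,::-1])
E
```

```text
6.0 [560.33460734  43.81058913 180.53917072] [-0.12879533  0.97283913 -0.42985251] (array([0.0004, 0.0545, 0.0001]), 0)
```

View pics/c5.png

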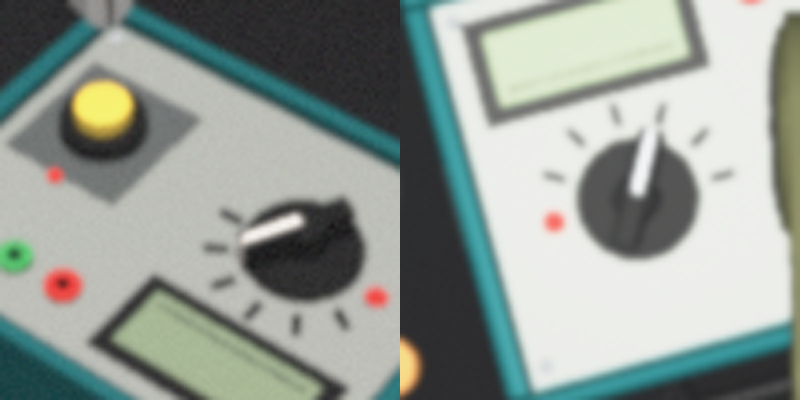

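The selector rests on the fourth mark: in the right-hand view the white line ends at (655,128), the dot is position 0 and the marks at (553,176), (575,137), (615,113) and (661,113) are 1 to 4. TEST is up and clear. Pressing now.

>>> play_rows([
  [[0, 0.02, 0], 0, 1],
  [[0, 0.04, 0], 0, 1],
  [[0, 0.05, 0], 0, 1],
  [[0, 0.056, 0], 0, 1],
  [[0, 0.06, 0], 0, 1],
  [[0, 0.063, 0], 0, 1],
  [[0, 0.0645, 0], 0, 1],
  [[0, 0.0645, 0], 0, 1],
])

```text
clock: 6.9
eef_pos: [560.6, 45.2, 116.6]
eef_rot: [-1.569, 0.001, -1.677]
wrist_force: [-3.6, 2.9, 5.4]
finger_gap: 0.2
```

>>> play_rows([
  [[0, 0.001, 0], 0, 1],
  [[0, 0.0015, 0], 0, 1],
  [[0, 0.0015, 0], 0, 1],
])

```text
clock: 7.2
eef_pos: [560.8, 45.2, 116.2]
eef_rot: [-1.568, 0.001, -1.677]
wrist_force: [-5.4, 0.9, 8.5]
finger_gap: 0.7
```

8.5 N with the travel stalling suggests the stop. I press 1 mm more for margin and hold.

>>> play_rows([
  [[0, 0.001, 0], 0, 1],
  [[0, 0.001, 0], 0, 1],
  [[0, 0.001, 0], 0, 1],
  [[0, 0.001, 0], 0, 1],
])

```text
clock: 7.6
eef_pos: [560.8, 45.2, 116.3]
eef_rot: [-1.568, 0.001, -1.677]
wrist_force: [-6.2, 0.2, 8.8]
finger_gap: 0.7
```

```bash
python3 - <<'E'
from h import *
s=manip.read_state(); print(s["clock"],s["eef_pos"],s["wrist_force"],s["moment"])
a=manip.camera("scene"); cv2.imwrite("pics/c6.png",cv2.resize(a[150:290,260:400],(600,600),interpolation=cv2.INTER_CUBIC)[:,:,::-1])
E
```

```text
7.6 [560.80720371  45.24559907 116.25598661] [-6.22045773  0.2065225   8.84722631] [ 0.09447062  1.24776921 -0.03784301]
```

View pics/c6.png

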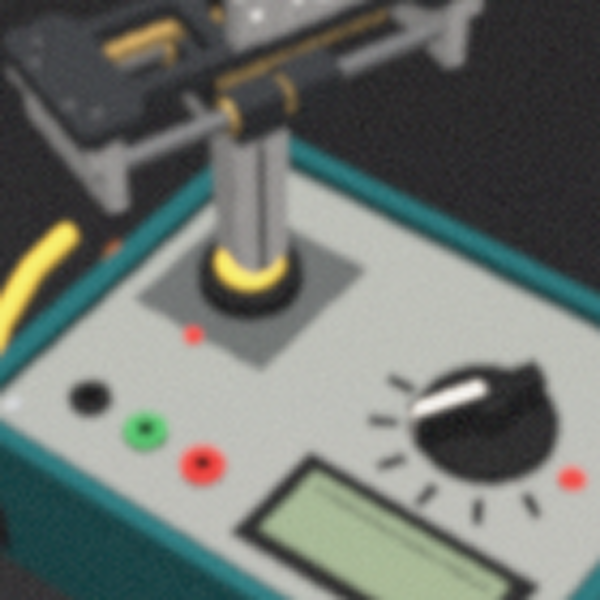

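The finger is centred on the TEST cap, which is down close to its collar, and the pointer is still on the fourth mark. I add 1.5 mm of margin and hold for more than 2 s.

>>> play_rows([
  [[0, 0.0015, 0], 0, 1],
  [[0, 0.0025, 0], 0, 1],
  [[0, 0.0025, 0], 0, 1],
  [[0, 0.0025, 0], 0, 1],
  [[0, 0.0025, 0], 0, 1],
  [[0, 0.0025, 0], 0, 1],
  [[0, 0.0025, 0], 0, 1],
  [[0, 0.0025, 0], 0, 1],
  [[0, 0.0025, 0], 0, 1],
  [[0, 0.0025, 0], 0, 1],
  [[0, 0.0025, 0], 0, 1],
  [[0, 0.0025, 0], 0, 1],
  [[0, 0.0025, 0], 0, 1],
  [[0, 0.0025, 0], 0, 1],
  [[0, 0.0025, 0], 0, 1],
  [[0, 0.0025, 0], 0, 1],
  [[0, 0.0025, 0], 0, 1],
  [[0, 0.0025, 0], 0, 1],
  [[0, 0.0025, 0], 0, 1],
  [[0, 0.0025, 0], 0, 1],
])

```text
clock: 9.65
eef_pos: [560.9, 45.2, 116.0]
eef_rot: [-1.567, 0.001, -1.677]
wrist_force: [-12.3, 0.1, 21.0]
finger_gap: 0.2
```

21 N with z stopped at 116.0, so it is fully down, and has been since about 7.2 s. Releasing.

>>> play_rows([
  [[0, -0.004, 0], 0, 1],
  [[0, -0.01, 0], 0, 1],
  [[0, -0.03, 0], 0, 1],
  [[0, -0.06, 0], 0, 1],
  [[0.02, -0.1, -0.04], 0, 1],
  [[0.04, -0.1, -0.08], 0, 1],
  [[0.06, -0.1, -0.12], 0, 1],
  [[0.06, -0.1, -0.15], 0, 1],
  [[0.06, -0.1, -0.15], 0, 1],
  [[0.06, -0.1, -0.15], 0, 1],
  [[0.06, -0.1, -0.15], 0, 1],
])

```text
clock: 10.75
eef_pos: [405.8, 1.4, 215.4]
eef_rot: [-1.566, 0.001, -1.677]
wrist_force: [0.2, 0.3, -0.0]
finger_gap: 0.2
```

```bash
python3 - <<'E'
from h import *
s=manip.read_state(); print(s["clock"],s["eef_pos"],s["wrist_force"])
a=manip.camera("scene");b=manip.camera("top")
im=np.hstack([cv2.resize(x,(400,400),interpolation=cv2.INTER_CUBIC) for x in (a[170:370,290:490],b[150:350,190:440])]); cv2.imwrite("pics/c7.png",im[:,:,::-1])
yel=lambda r,g,b:(r>170)&(g>170)&(b<120)
print(cen(a,yel,(300,195,340,225)))
for n,im in(("top",b),("scene",a)):
    o=cv2.imread(f"pics/{n}0.png")[:,:,::-1]
    print(n,[(c,int((cv2.absdiff(o,im)[y0:y1,x0:x1].max(2)>60).sum())) for c,(x0,y0,x1,y1) in
     ({"jar":(190,245,232,290),"disc":(216,300,238,324),"cut":(385,195,435,270)} if n=="top" else {"jar":(405,305,455,360),"disc":(444,295,466,316)}).items()])
E
```

```text
10.75 [405.84826128   1.36835245 215.41577518] [ 0.2140018   0.26854812 -0.04606032]
(array([317.79268293, 208.30487805]), 164)
top [('jar', 0), ('disc', 0), ('cut', 0)]
scene [('jar', 0), ('disc', 0)]
```

View pics/c7.png

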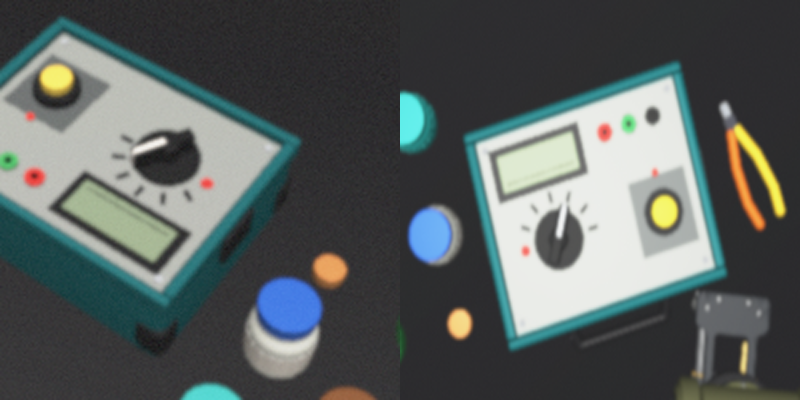

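TEST is back up: its centroid is (317.8,208.3), the same as at the start. The pointer is on the fourth mark, the arm touches nothing, and the jar, disc and cutters haven't moved.

```bash
python3 -c "
from cell import manip; print(manip.sign_off())"
```

```text
the job is handed in; nothing more can be done
None
```

The selector is on the fourth position after OFF, and TEST was pressed only after that. The job is handed in, at about 10.9 s of the 48 s allowed.

- **Selector:** it started on position 2, so two clicks were needed. I pushed the pointer with the shut fingertips and never gripped it. The gripper hid the pointer during both clicks, so I judged each from the force dropping off (about 3 N leaving position 3). Pictures before, during and after the press show the pointer on the fourth mark.
- **TEST:** I pressed it to its stop, with the tip holding at z = 116.0 mm (6 mm down) and 21 N on the wrist. It was down for about 2.4 s by my reading of the forces, then came up by itself. Its image position afterwards matches the start.
- **Side force:** the press also showed up to about 12 N sideways at the wrist, which I did not explain. It was gone after release.
- **Other items:** jar, disc and cutters show no pixel change from the first top view, and the arm ended clear with about zero force.

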